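Slide a well plate under the reader bridge and start the read

ROBOT

A 6-joint arm with a two-finger parallel gripper is mounted at the origin on the work surface. World frame = base frame: x ahead of the robot, y to its left, z up, the work surface at z = 0. Lengths are in m, angles in rad, forces in N, time in s.
With the tool pointing down it reaches from about 0.35 to 0.925 m from the base axis. Payload 6.4 kg.
Tool frame: the origin (TCP) lies between the finger pads; the fingertips stand 11 mm ahead of it and the grasp point (between the pads) lies 8 mm behind it; z points along the fingers, y is the line along which they close (so a half turn about z gives the same grasp; the last joint's range is limited). The gripper opens to 85 mm and grips with 20 to 120 N. Pads are 22 mm wide; open, the fingers measure 114 mm over their backs; the gripper's body (76 mm by 85 mm) begins 54 mm behind the grasp point. The pads swing forward as they close: fully open they stand 13 mm farther back than shut.
Start: joints at [-1.305, 0.245, 1.558, -0, 1.339, -0.174], TCP at [0.277, -0.588, 0.242] pointing down, gripper open.
Joint ranges: [-3.13, 3.13], [-1.02, 2.26], [0.13, 2.54], [-0.95, 4.09], [0.21, 2.88], [-2.74, 2.74]. Speed limits (rad/s): [2.57, 2.57, 3.14, 3.14, 3.14, 3.14].

INTERFACE

Orientations are given as a unit quaternion [w, x, y, z].
In Python, from workcell import r gives the robot as it stands.
- The arm moves only by the tool play_rows, never from a script. Its argument "increments" is a list of rows, each a list of 5 numbers: the shift along the tool's x, y, z in mm, then the turn about the tool's z in degrees, then the closure, from 0 (fully open) to 1 (shut). In form: [[tx, ty, tz, roll, gripper], ...]. A call has 1 to 10 rows; each row shifts and turns the commanded pose from where the row before left it, along the tool's axes as they then stand; what a row does not reach is not made up. A row lasts 1/8 s, in which the tool goes at most 62.5 mm and 10.7 degrees, less where a joint would pass 70% of its speed; a pose out of reach is approached as far as the arm can. A call with a gripper value outside its range is refused whole. The fingers move at their own pace and stop on an object; the grip force is fixed at half the most. Time passes only in rows, so rows that do not move let the fingers close. It gives the time, the measured TCP pose, the force, the opening and the grip force at its end, in the units of the state.
- r.get_obs(): the state, without advancing time (a new reading comes with each control period).
- r.snapshot(name): name is "scene" or "top" or "wrist"; returns a dict with "color" (420x560x3 uint8, red, green, blue), "fx", "fy", "cx", "cy" (pixels), "D" ([k1, k2, p1, p2, k3] as OpenCV has them; the pictures are not rectified), "eye" and "rotation" of the camera in the world. Camera axes: x right, y down, z forward; pixel columns grow to the right and rows downward; lengths in m; the calibration is good to about 2 mm. A picture is of the moment at which its call begins. There is no depth.
- r.hand_in(): hands the job in; it is judged then, once.
The state is a dict: "t": time; "q": joint angles; "joint_velocities": joint speeds; "joint_efforts": joint torques, N m; "position": TCP position; "orientation": TCP orientation; "wrist_force": force on the tool from outside, world axes, zero at the start; "moment": the same for the moment, N m; "finger_gap": opening from 0.0 (shut) to 1.0 (fully open); "grip_force": force on a finger pad.
Only numpy, scipy, OpenCV 4.12 (cv2) and the standard library are available. Lean on these libraries where they do the work, as an engineer would, in place of code of your own. Each camera call takes 0.05 s, during which the arm holds its last target. There are 200 camera calls.

TASK

Push the blue 24-well plate along the bench, flat and without lifting or tipping it, into the guide channel and under the low bridge of the plate reader until it sits fully home against the stop at the back. Then press the round green start button on the reader all the way down and let it go. Do not pick anything up, do not press the button before the plate is home, and leave the bottle, the jar and the vial where they stand.

Things in the scene. Friction and masses are not known exactly. Their poses are not given: they have to be found in the camera images.
- plate: Blue 24-well plate with white wells, loose, flat on the bench: 85.5 mm (its x) by 128 mm (its y), 20 mm tall (z up), about 0.12 kg; origin at the centre of its underside. It starts in front of the channel's mouth, up to 30 mm off the centre line and up to 0.3 rad from square, its -y end leading. A push of about 1 N slides it.
- reader: White plate reader fixed to the bench: a low bridge with a blue stripe over a channel of aluminium rails. Origin: on the bench, where the centre of the plate's underside lies when fully home; z up. The plate goes in along the reader's -y, from its +y side. Posts 58 to 60 mm tall: on the -x side from x = -78 to -56 mm, on the +x side from 56 to 118 mm; the latter carries the start button.
- mouth (a point): Middle of the channel's flared mouth, on the bench at reader y = +99 mm, about 175 mm wide there. Rails 12 mm tall and 10 mm thick run in at 35 degrees to y = +40 mm, then straight and 91.5 mm apart (3 mm of play each side of the plate) to the stop.
- bridge (a point): Middle of the underside of the bridge beam, 24 mm above the bench (4 mm above the plate's top). The beam spans the channel from reader y = -45 to +10 mm; its top is 58 mm above the bench.
- stop (a point): Middle of the face of the stop bar (12 mm tall, this point 6 mm above the bench) at reader y = -64 mm, where the plate's leading end rests when home. The plate's trailing end is then at y = +64 mm, 54 mm short of the beam, so the fingers need not go under it.
- start_top (a point): Centre of the top face of the round green start button (32 mm across) on top of the reader's +x post, about 87 mm along +x and 17.5 mm along -y from the reader's origin; pressed straight down.
- start (a joint): Travel of the start button: 0 when up, 0.006 m fully down; it springs back when let go, and takes about 5 N to press fully down.
- amber: Amber glass bottle with a black cap, 60 mm across, 140 mm tall, loose bystander; origin at the centre of its underside. Either beside the plate on the +x side or behind the stop.
- jar: Clear glass jar with a blue cap, 56 mm across, 75 mm tall, loose bystander; origin at the centre of its underside. Stands in the other of those two places.
- vial: Small clear glass vial with a red cap, 24 mm across, 45 mm tall, loose bystander; origin at the centre of its underside. Stands on the reader's -x side.

How it is judged:
On the way, in this order (a step that is already met when the one before it is completed fails the run):
1. the plate is fully home under the bridge, against the stop (y of plate in the frame of reader between -0.004 and 0.004 m and x of plate in the frame of reader between -0.007 and 0.007 m and angle between the y axis of plate and the y axis of reader, either way round below 0.08 rad and angle between plate's own z axis and vertical below 0.05 rad and height (world z) of plate below 0.003 m), for 0.2 s.
2. the start button is pressed down with the plate home (all of step 1 and value of joint start above 0.0045 m), for 0.02 s.
At the end, for the whole second after the job is handed in: The plate lies flat on the bench under the bridge, its leading end within 4 mm of the stop, within 7 mm of the channel's centre line and 0.08 rad of square, at rest; the start button has been pressed at least 4.5 mm down since the plate came home, and is up again (all of step 1 and linear speed of plate below 0.01 m/s and value of joint start below 0.0015 m); the robot touches nothing.
It fails at once if the plate is lifted more than 6 mm or tipped by more than 0.1 rad (height (world z) of plate above 0.006 m or angle between plate's own z axis and vertical above 0.1 rad).
It fails at once if the start button is pressed before the plate is home (more than 20 mm short) (value of joint start above 0.003 m and y of plate in the frame of reader above 0.02 m).
It fails at once if the bottle is moved more than 30 mm or tipped (distance of amber from where it was at the start of the episode above 0.03 m or angle between amber's own z axis and vertical above 0.3 rad).
It fails at once if the jar is moved more than 30 mm or tipped (distance of jar from where it was at the start of the episode above 0.03 m or angle between jar's own z axis and vertical above 0.3 rad).
It fails at once if the vial is moved more than 30 mm or tipped (distance of vial from where it was at the start of the episode above 0.03 m or angle between vial's own z axis and vertical above 0.3 rad).
It also fails if it takes over 54 s, if anything falls off the work surface, if the arm or the gripper's body presses on something with over 40 N, if the wrist force passes 120 N, or if a joint passes its speed limit or range.

## Working session

There is one attempt and no reset: what is moved stays moved. The work goes in short steps, Python scripts to look and compute and a tool call to move; the robot and the scene stay as the last step left them, time stands still between calls to the robot, and variables do not carry over. Pictures are saved under pics/ and viewed, at most 10 in all, crops included, and the job is handed in when it is done.

Besides the shell and the picture viewer there is one more tool, called by a JSON object that holds its "method" and its "body". play_rows: Moves the arm, as the interface text tells. Its arguments: {"type":"object","properties":{"increments":{"type":"array","items":{"type":"array","items":{"type":"number"}}}},"required":["increments"]}

```bash
mkdir -p pics; ls; cat > h.py <<'E'
import numpy as np, cv2, json, pickle
def snap(r,name,fn):
    s=r.snapshot(name); cv2.imwrite(f'pics/{fn}.png',cv2.cvtColor(s['color'],cv2.COLOR_RGB2BGR)); pickle.dump(s,open(f'pics/{fn}.pkl','wb')); return s
def load(fn): return pickle.load(open(f'pics/{fn}.pkl','rb'))
def ray(s,uv):
    K=np.array([[s['fx'],0,s['cx']],[0,s['fy'],s['cy']],[0,0,1.]])
    p=cv2.undistortPoints(np.array(uv,float).reshape(-1,1,2),K,np.array(s['D'],float)).reshape(-1,2)
    d=np.c_[p,np.ones(len(p))]
    R=np.array(s['rotation']); 
    return np.array(s['eye']),d@R.T
def onz(s,uv,z):
    e,d=ray(s,uv); return e+d*((z-e[2])/d[:,2])[:,None]
def proj(s,P):
    K=np.array([[s['fx'],0,s['cx']],[0,s['fy'],s['cy']],[0,0,1.]])
    R=np.array(s['rotation']); pc=(np.array(P,float).reshape(-1,3)-s['eye'])@R
    return cv2.projectPoints(pc.reshape(-1,1,3),np.zeros(3),np.zeros(3),K,np.array(s['D'],float))[0].reshape(-1,2)
def tri(s1,p1,s2,p2):
    e1,d1=ray(s1,[p1]);e2,d2=ray(s2,[p2]);d1=d1[0];d2=d2[0]
    t=np.linalg.lstsq(np.c_[d1,-d2],e2-e1,rcond=None)[0]
    a=e1+t[0]*d1;b=e2+t[1]*d2; return (a+b)/2,np.linalg.norm(a-b)
E
python3 - <<'E'
from workcell import r
from h import *
for n in('top','scene'):
    s=snap(r,n,n+'0'); print(s['eye'],np.array(s['rotation']).round(3).tolist(),s['fx'],s['D'])
a=[cv2.imread(f'pics/{n}0.png') for n in('top','scene')]
print(r.get_obs())
E
```

```text
pics
[ 0.50149934 -0.06647734  0.90613581] [0.026, -0.699, 0.714, -0.04] 414.4141927094526 [0.0327592 0.        0.        0.        0.       ]
[0.79808557 0.36617584 0.52958226] [-0.095, 0.223, 0.886, -0.396] 387.1855690445603 [-0.04286731  0.          0.          0.          0.        ]
{'t': 0.1, 'q': array([-1.30509982e+00,  2.45745891e-01,  1.55891292e+00, -4.51402788e-06,
        1.33871073e+00, -1.74101112e-01]), 'joint_velocities': array([ 0.00100911, -0.00211288, -0.00278811,  0.00052864,  0.00197477,
       -0.0023059 ]), 'joint_efforts': array([ 2.07449964e-03, -4.30673897e+01, -3.27128291e+01,  3.14500852e-06,
        2.88517047e-03, -1.41324537e-05]), 'position': array([ 0.27661385, -0.58765966,  0.24127826]), 'orientation': array([-8.87413336e-04,  9.75919028e-01,  2.18131292e-01, -4.28682686e-05]), 'wrist_force': array([ 0.84722675,  0.1417084 , -0.52357416]), 'moment': array([-0.00473767,  0.01861818, -0.00923577]), 'grip_force': 0.0, 'finger_gap': 0.9978371356367112}
```

View pics/top0.png

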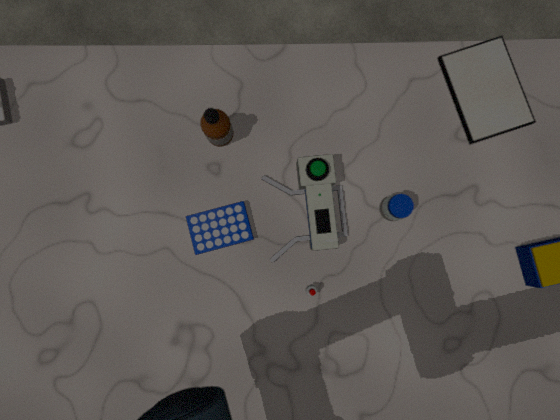

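View pics/scene0.png

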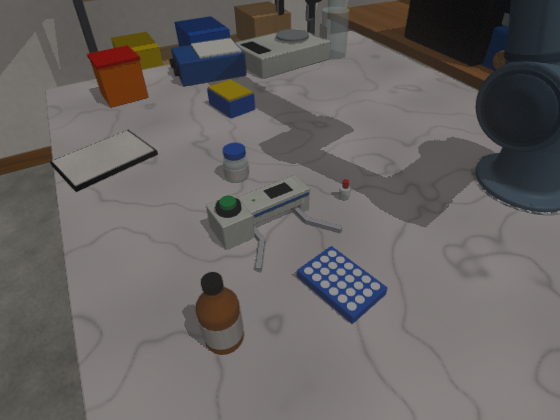

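The top view shows the plate at about (220,228), the reader at (320,205), green button (318,168), bottle (216,125), jar (398,206), vial (312,291). "rotation" is a quaternion, so I'll fix the helper and enlarge both views.

```bash
python3 - <<'E'
t=open('h.py').read().replace("R=np.array(s['rotation'])","R=Rotation.from_quat(s['rotation'],scalar_first=True).as_matrix()").replace("import numpy","from scipy.spatial.transform import Rotation\nimport numpy",1)
open('h.py','w').write(t)
from h import *
def crop(fn,x0,y0,w,h,k):
    i=cv2.imread(f'pics/{fn}.png')[y0:y0+h,x0:x0+w]
    cv2.imwrite(f'pics/{fn}_c.png',cv2.resize(i,None,fx=k,fy=k,interpolation=cv2.INTER_CUBIC))
crop('top0',170,140,190,120,4); crop('scene0',190,160,200,150,4)
s=load('top0'); print(onz(s,[[220,228],[318,168],[398,206],[312,291],[220,140]],0.02).round(3))
E
```

```text
[[ 0.531  0.045  0.02 ]
 [ 0.657 -0.167  0.02 ]
 [ 0.571 -0.337  0.02 ]
 [ 0.395 -0.147  0.02 ]
 [ 0.722  0.044  0.02 ]]
```

View pics/top0_c.png

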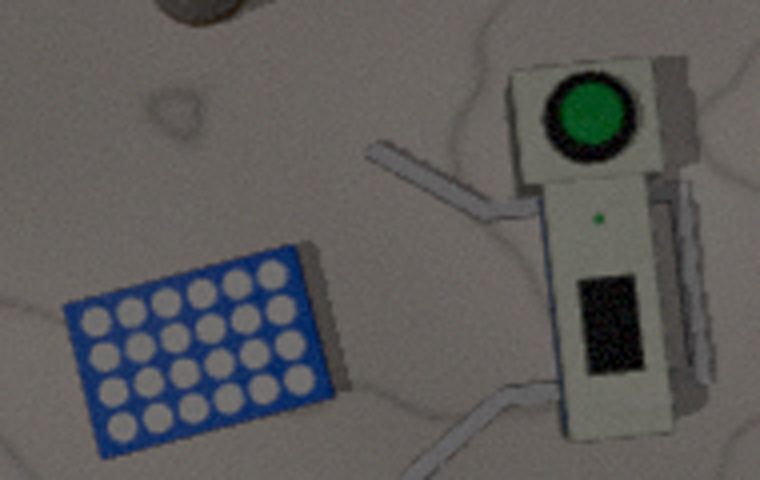

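View pics/scene0_c.png

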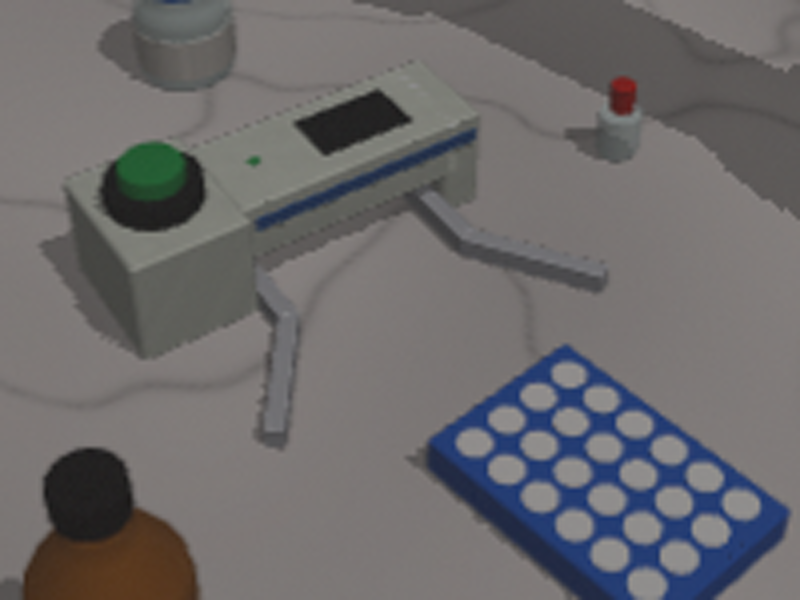

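```bash
python3 - <<'E'
from h import *
from scipy.optimize import least_squares
T,S=load('top0'),load('scene0')
ct=lambda p:(np.array(p,float)+.5)/4-.5+[170,140]
cs=lambda p:(np.array(p,float)+.5)/4-.5+[190,160]
print('btn',tri(T,ct([592,113]),S,cs([152,158])))
print('beam corner',tri(T,ct([568,440]),S,cs([478,122])),'rear',tri(T,ct([672,432]),S,cs([416,63])))
P=[[65,305],[297,243],[335,397],[103,458]]
print('plate corner', tri(T,ct(P[1]),S,cs([430,447])),tri(T,ct(P[2]),S,cs([566,346])), tri(T,ct(P[3]),S,cs([787,513])))
m=np.array([[568,440],[672,432],[490,220],[500,388]]);mod=np.array([[-78,10,58],[-78,-45,58],[45.75,40,12],[-45.75,40,12]])/1e3
mS=np.array([[478,122],[416,63],[285,310],[465,245]])
def pl(p,mod):
    c,s=np.cos(p[2]),np.sin(p[2]); return np.c_[p[0]+c*mod[:,0]-s*mod[:,1],p[1]+s*mod[:,0]+c*mod[:,1],mod[:,2]]
btn=np.array([[.087,-.0175,.072]])
def f(p):
    b=btn.copy();b[0,2]=p[3]; M=np.r_[mod,b]
    a=proj(T,pl(p,M))-ct(np.r_[m,[[592,113]]])
    c=proj(S,pl(p,M)[[0,1,4]])-cs(np.r_[mS[:2],[[152,158]]])
    return np.r_[a.ravel(),c.ravel()*.7]
o=least_squares(f,[.55,-.2,0,.07]);print('reader',o.x,o.fun.round(1))
h=np.array([[-42.75,64],[-42.75,-64],[42.75,64],[42.75,-64]])
mp=np.c_[[42.75,42.75,-42.75,-42.75],[64,-64,-64,64],[20]*4]/1e3
g=lambda p:np.r_[(proj(T,pl(p,mp))-ct(P)).ravel(),(proj(S,pl(p,mp)[[1,2,3]])-cs([[430,447],[566,346],[787,513]])).ravel()*.7]
q=least_squares(g,[.53,.045,0]);print('plate',q.x,q.fun.round(1))
c,s=np.cos(o.x[2]),np.sin(o.x[2]);d=q.x[:2]-o.x[:2];print('plate in reader',c*d[0]+s*d[1],-s*d[0]+c*d[1],q.x[2]-o.x[2])
pickle.dump((o.x,q.x),open('pose.pkl','wb'))
print('bottle base, jar',onz(T,[[221,135]],0.03),onz(T,[[393,211]],0.04), onz(T,[[312,291]],.045))
E
```

```text
btn (array([ 0.64609127, -0.15950358,  0.08632929]), np.float64(0.0016913550443757226))
beam corner (array([ 0.48308592, -0.14603511,  0.05431364]), np.float64(0.002503558956152502)) rear (array([ 0.48720183, -0.19966028,  0.05713091]), np.float64(0.005140898622188974))
plate corner (array([ 0.58948145, -0.00559848,  0.01587997]), np.float64(0.000732628835523382)) (array([ 0.50717568, -0.02538291,  0.01833135]), np.float64(0.0011300739456295249)) (array([0.47818665, 0.09716002, 0.01841617]), np.float64(0.002152594645815411))
reader [ 0.55951002 -0.14981507  0.07273493  0.08442642] [ 0.3  0.6  1.1 -0.  -1.7 -0.7 -0.1 -0.6  0.8 -1.   1.2 -1.1  1.4 -0.5
 -0.3  0.5]
plate [0.53368684 0.04624309 0.23990273] [-0.5 -0.6 -0.2 -0.5  0.4 -0.3 -0.3  0.2 -0.5 -1.   0.1 -0.6  1.3 -0.3]
plate in reader -0.011507191138445646 0.19741637036770715 0.16716779651778904
bottle base, jar [[0.73037754 0.0402437  0.03      ]] [[ 0.55869712 -0.32007727  0.04      ]] [[ 0.39780953 -0.1444984   0.045     ]]
```

```bash
cat >> h.py <<'E'
rd,pl0=pickle.load(open('pose.pkl','rb')) if __import__('os').path.exists('pose.pkl') else (None,None)
def state(r):
    o=r.get_obs(); R=Rotation.from_quat(o['orientation'],scalar_first=True).as_matrix()
    return o,R
def need(r,xyz,yaw):
    "shift along present tool axes (mm), roll needed (deg) so that tool y points to world angle yaw"
    o,R=state(r); a=np.arctan2(R[1,1],R[0,1]); d=(yaw-a+np.pi)%(2*np.pi)-np.pi
    print('t',round(o['t'],2),'pos',o['position'].round(4),'yaw',round(a,4),'F',o['wrist_force'].round(1),'gap',round(o['finger_gap'],2))
    print('shift now',(1e3*R.T@(np.array(xyz)-o['position'])).round(1),'roll',round(-np.degrees(d),2))
    c,s=np.cos(yaw),np.sin(yaw);D=1e3*(np.array(xyz)-o['position'])
    print('shift after roll',[round(v,1) for v in (-D[0]*s+D[1]*c if 1 else 0, D[0]*c+D[1]*s,-D[2])],'(tool x = yaw+90)')
def inframe(p,xy): 
    c,s=np.cos(p[2]),np.sin(p[2]); return np.array([p[0]+c*xy[0]-s*xy[1],p[1]+s*xy[0]+c*xy[1]])
E
python3 - <<'E'
from workcell import r
from h import *
p=inframe(pl0,[0,.1]); print(p); need(r,[*p,.12],pl0[2])
E
```

```text
[0.50992603 0.1433792 ]
t 0.1 pos [ 0.2766 -0.5877  0.2413] yaw -1.131 F [ 0.8  0.1 -0.5] gap 1.0
shift now [ 522.3 -561.9  122.4] roll -78.55
shift after roll [np.float64(654.7), np.float64(400.3), np.float64(121.3)] (tool x = yaw+90)
```

{"method": "play_rows", "body": {"increments": [[0,0,0,-9.8,0.5],[0,0,0,-9.8,0.5],[0,0,0,-9.8,0.5],[0,0,0,-9.8,0.5],[0,0,0,-9.8,0.5],[0,0,0,-9.8,0.5],[0,0,0,-9.8,0.5],[0,0,0,-9.95,0.5]]}}

```text
t: 1.1
position: [0.2767, -0.5878, 0.2416]
orientation: [-0.0, 0.615, 0.788, 0.0]
wrist_force: [-0.4, 0.5, 0.2]
finger_gap: 0.501
grip_force: 0.0
```

{"method": "play_rows", "body": {"increments": [[41,25,0,0,0.5],[41,25,0,0,0.5],[41,25,0,0,0.5],[41,25,0,0,0.5],[41,25,0,0,0.5],[41,25,0,0,0.5],[41,25,0,0,0.5],[41,25,0,0,0.5]]}}

```text
t: 2.1
position: [0.3931, -0.2203, 0.2419]
orientation: [-0.0, 0.618, 0.787, 0.0]
wrist_force: [1.2, -0.8, 0.1]
finger_gap: 0.5
grip_force: 0.0
```

{"method": "play_rows", "body": {"increments": [[41,25,0,0,0.5],[41,25,0,0,0.5],[41,25,0,0,0.5],[41,25,0,0,0.5],[41,25,0,0,0.5],[41,25,0,0,0.5],[41,25,0,0,0.5],[41,25,0,0,0.5],[0,0,60,0,0.5],[0,0,0,0,0.5]]}}

```text
t: 3.35
position: [0.5055, 0.1443, 0.1773]
orientation: [-0.004, 0.617, 0.787, -0.004]
wrist_force: [-0.2, -0.0, 0.8]
finger_gap: 0.495
grip_force: 0.0
```

```bash
python3 - <<'E'
from workcell import r
from h import *
p=inframe(pl0,[0,.1]); need(r,[*p,.018],pl0[2])
snap(r,'wrist','w1'); snap(r,'scene','s1')
a=[cv2.imread(f'pics/{n}.png') for n in('w1','s1')]
cv2.imwrite('pics/ws1.png',cv2.resize(np.hstack(a),(800,300),interpolation=cv2.INTER_AREA))
E
```

```text
t 3.35 pos [0.5055 0.1443 0.1773] yaw 0.2409 F [-0.2 -0.   0.8] gap 0.5
shift now [ -2.3   5.9 159.2] roll 0.06
shift after roll [np.float64(-1.9), np.float64(4.1), np.float64(159.3)] (tool x = yaw+90)
```

View pics/ws1.png

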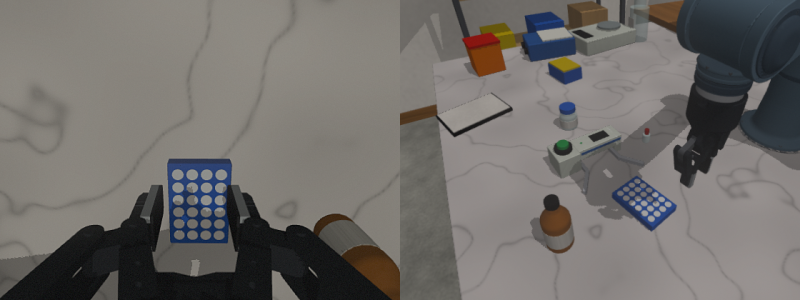

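```bash
python3 - <<'E'
from h import *
s=load('w1')
print(s['eye'])
for z in(.02,0): print(proj(s,[[*inframe(pl0,[x,.064]),z] for x in(-.04275,.04275)]).round(1))
print(onz(s,[[235,232],[323,232]],.02).round(4), [inframe(pl0,[x,.064]) for x in(-.04275,.04275)])
E
```

```text
[0.48687232 0.22436157 0.3085489 ]
[[233.3 227.7]
 [324.8 228.2]]
[[235.7 219.9]
 [322.  220.4]]
[[0.4794 0.0943 0.02  ]
 [0.5595 0.1145 0.02  ]] [array([0.47695423, 0.09825245]), array([0.56000561, 0.11856795])]
```

{"method": "play_rows", "body": {"increments": [[0,2,30,0,0.5],[0,2,40,0,0.5],[0,0,40,0,0.5],[0,0,30,0,0.5],[0,0,10,0,0.5],[0,0,6,0,0.5],[0,0,0,0,0.5]]}}

```text
t: 4.32
position: [0.5144, 0.145, 0.0277]
orientation: [0.001, 0.617, 0.787, 0.001]
wrist_force: [0.3, 0.2, -0.5]
finger_gap: 0.5
grip_force: 0.0
```

```bash
python3 - <<'E'
from workcell import r
from h import *
p=inframe(pl0,[0,.075]); need(r,[*p,.016],pl0[2])
snap(r,'scene','s2')
i=cv2.imread('pics/s2.png')[100:400,250:560]
cv2.imwrite('pics/s2c.png',cv2.resize(i,None,fx=2,fy=2))
E
```

```text
t 4.33 pos [0.5144 0.145  0.0277] yaw 0.2397 F [ 0.3  0.2 -0.5] gap 0.5
shift now [-25.5  -4.8  11.7] roll -0.01
shift after roll [np.float64(-25.5), np.float64(-4.8), np.float64(11.7)] (tool x = yaw+90)
```

View pics/s2c.png

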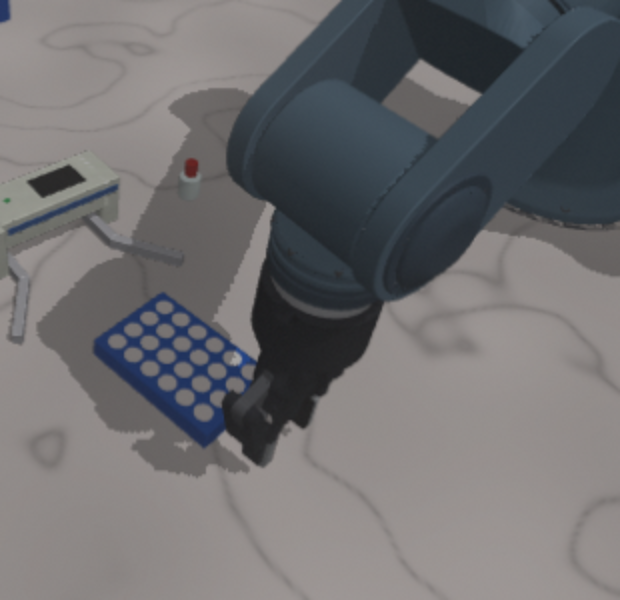

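{"method": "play_rows", "body": {"increments": [[0,-2.5,6,0,0.5],[0,-2.5,6,0,0.5],[-5,0,0,0,0.5],[-5,0,0,0,0.5],[-4,0,0,0,0.5],[-4,0,0,0,0.5],[-3,0,0,0,0.5]]}}

```text
t: 5.25
position: [0.5136, 0.1232, 0.0144]
orientation: [0.0, 0.617, 0.787, 0.0]
wrist_force: [-0.3, 0.4, 0.3]
finger_gap: 0.498
grip_force: 0.0
```

{"method": "play_rows", "body": {"increments": [[-3,0,0,0,0.5],[-3,0,0,0,0.5],[-3,0,0,0,0.5],[-3,0,0,0,0.5]]}}

```text
t: 5.75
position: [0.5162, 0.1117, 0.0143]
orientation: [-0.0, 0.617, 0.787, 0.0]
wrist_force: [0.6, 1.0, 0.3]
finger_gap: 0.5
grip_force: 0.4
```

```bash
python3 - <<'E'
from workcell import r
from h import *
p=inframe(pl0,[0,.075]); need(r,[*p,.016],pl0[2])
snap(r,'top','t3')
i=cv2.imread('pics/t3.png')[130:290,150:360]
cv2.imwrite('pics/t3c.png',cv2.resize(i,(798,608)[:2] if 0 else (787,600),interpolation=cv2.INTER_CUBIC))
E
```

```text
t 5.75 pos [0.5162 0.1117 0.0143] yaw 0.24 F [0.6 1.  0.3] gap 0.5
shift now [ 7.3  1.4 -1.7] roll 0.01
shift after roll [np.float64(7.3), np.float64(1.4), np.float64(-1.7)] (tool x = yaw+90)
```

View pics/t3c.png

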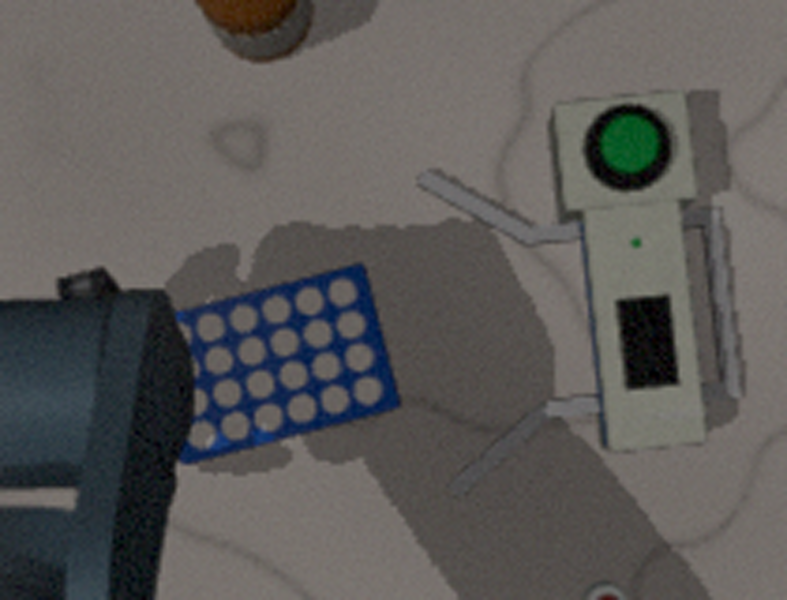

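Plate's leading corners are at crop (363,264) and (400,405): it has moved ~6 mm, in full contact and still parallel to the tool. Now planning the push.

```bash
cat >> h.py <<'E'
def toread(xyw):
    c,s=np.cos(rd[2]),np.sin(rd[2]);d=np.array(xyw[:2])-rd[:2];return np.array([c*d[0]+s*d[1],-s*d[0]+c*d[1],xyw[2]-rd[2]])
def leadfit(s,uv):
    P=onz(s,uv,.02)[:,:2]; a=np.arctan2(*(P[0]-P[1])[::-1]); m=P.mean(0)
    return np.array([m[0]-.064*np.sin(a),m[1]+.064*np.cos(a),a]),np.linalg.norm(P[0]-P[1])
def tool(r):
    o,R=state(r);return np.array([*o['position'][:2],np.arctan2(R[1,1],R[0,1])])
E
python3 - <<'E'
from workcell import r
from h import *
T=load('t3');f=lambda p:(np.array(p)+.5)/3.75-.5+[150,130]
q,w=leadfit(T,f([[363,264],[400,405]]));print('plate',toread(q),w)
T0=load('top0');q0,w=leadfit(T0,(np.array([[297,243],[335,397]])+.5)/4-.5+[170,140]);print('plate0',toread(q0),w)
print('tool',toread(tool(r)))
E
```

```text
plate [-0.0112471   0.19182047  0.16787266] 0.08320919842742198
plate0 [-0.01148918  0.19793294  0.15382941] 0.08484677989726634
tool [-0.02403895  0.26369362  0.16705698]
```

{"method": "play_rows", "body": {"increments": [[-6,0,0,0,0.5],[-6,0,0,0,0.5],[-6,0,0,0,0.5],[-6,0,0,0,0.5],[-6,0,0,0,0.5]]}}

```text
t: 6.42
position: [0.5235, 0.0822, 0.0143]
orientation: [-0.0, 0.617, 0.787, -0.0]
wrist_force: [-0.6, 0.5, 0.5]
finger_gap: 0.502
grip_force: 0.4
```

{"method": "play_rows", "body": {"increments": [[-6,1.2,0,0.96,0.5],[-6,1.2,0,0.96,0.5],[-6,1.2,0,0.96,0.5],[-6,1.2,0,0.96,0.5],[-6,1.2,0,0.96,0.5],[-6,1.2,0,0.96,0.5],[-6,1.2,0,0.96,0.5],[-6,1.2,0,0.96,0.5],[-6,1.2,0,0.96,0.5],[0,1.2,0,0.96,0.5]]}}

```text
t: 7.68
position: [0.5447, 0.031, 0.0144]
orientation: [0.0, 0.682, 0.732, 0.0]
wrist_force: [0.6, -0.1, -0.3]
finger_gap: 0.502
grip_force: 0.0
```

```bash
python3 - <<'E'
from workcell import r
from h import *
print('tool',toread(tool(r)),r.get_obs()['wrist_force'].round(1),r.get_obs()['position'])
snap(r,'top','t4')
i=cv2.imread('pics/t4.png')[130:290,150:360]
cv2.imwrite('pics/t4c.png',cv2.resize(i,(787,600),interpolation=cv2.INTER_CUBIC))
E
```

```text
tool [-0.00161278  0.18143213 -0.00207348] [ 0.6 -0.1 -0.3] [0.54471667 0.03102014 0.01436554]
```

View pics/t4c.png

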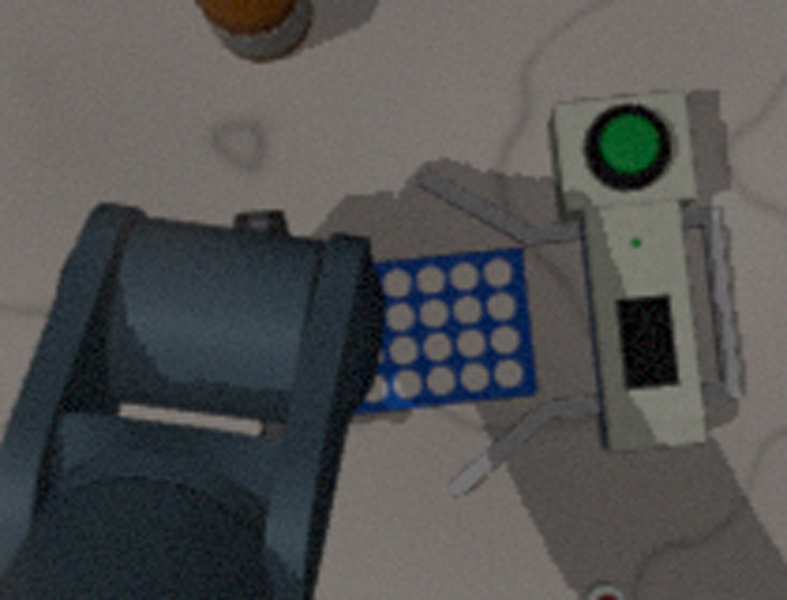

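The plate is square with the channel, leading corners at crop (523,248) and (536,395), just short of the straight rails.

```bash
python3 - <<'E'
from h import *
T=load('t4');f=lambda p:(np.array(p)+.5)/3.75-.5+[150,130]
q,w=leadfit(T,f([[523,248],[536,395]]));print('plate',toread(q),w)
P=[toread([*p[:2],0])[:2] for p in onz(T,f([[529,243],[548,402]]),.012)];print('bends',P)
E
```

```text
plate [-0.00046846  0.10795961 -0.00873743] 0.08439620188528017
bends [array([0.04458606, 0.03945574]), array([-0.0477781 ,  0.03747281])]
```

{"method": "play_rows", "body": {"increments": [[-6,0,0,0,0.5],[-6,0,0,0,0.5],[-6,0,0,0,0.5],[-6,0,0,0,0.5],[-6,0,0,0,0.5]]}}

```text
t: 8.35
position: [0.5467, 0.0011, 0.0144]
orientation: [-0.0, 0.681, 0.732, 0.0]
wrist_force: [-0.6, 1.0, 0.8]
finger_gap: 0.5
grip_force: 0.7
```

{"method": "play_rows", "body": {"increments": [[-6,0,0,0,0.5],[-6,0,0,0,0.5],[-6,0,0,0,0.5],[-6,0,0,0,0.5],[-6,0,0,0,0.5]]}}

```text
t: 8.98
position: [0.5488, -0.0287, 0.0143]
orientation: [-0.0, 0.681, 0.732, -0.0]
wrist_force: [-0.9, 2.8, 1.4]
finger_gap: 0.499
grip_force: 0.8
```

{"method": "play_rows", "body": {"increments": [[-6,0,0,0,0.5],[-6,0,0,0,0.5],[-6,0,0,0,0.5],[-6,0,0,0,0.5],[-6,0,0,0,0.5]]}}

```text
t: 9.6
position: [0.551, -0.0587, 0.0143]
orientation: [-0.0, 0.681, 0.732, -0.0]
wrist_force: [0.5, 1.5, 1.3]
finger_gap: 0.501
grip_force: 0.8
```

{"method": "play_rows", "body": {"increments": [[-4,0,0,0,0.5],[-3,0,0,0,0.5],[-2,0,0,0,0.5],[-1,0,0,0,0.5]]}}

```text
t: 10.1
position: [0.5517, -0.0682, 0.0143]
orientation: [-0.0, 0.681, 0.732, 0.0]
wrist_force: [0.3, 1.1, 0.1]
finger_gap: 0.496
grip_force: 0.7
```

```bash
python3 - <<'E'
from workcell import r
from h import *
print('tool',toread(tool(r)),r.get_obs()['wrist_force'].round(1),r.get_obs()['position'])
E
```

```text
tool [-0.00182775  0.08192787 -0.00028346] [0.3 1.1 0.1] [ 0.55173333 -0.06823664  0.01430143]
```

About 7 mm to go; creeping in while watching for the stop.

{"method": "play_rows", "body": {"increments": [[-2,0,0,0,0.5],[-1,0,0,0,0.5],[-1,0,0,0,0.5],[0,0,0,0,0.5]]}}

```text
t: 10.6
position: [0.552, -0.0724, 0.0143]
orientation: [0.0, 0.681, 0.732, -0.0]
wrist_force: [0.6, 0.6, 0.2]
finger_gap: 0.5
grip_force: 0.2
```

{"method": "play_rows", "body": {"increments": [[-1,0,0,0,0.5],[-1,0,0,0,0.5],[0,0,0,0,0.5]]}}

```text
t: 10.98
position: [0.5521, -0.0744, 0.0142]
orientation: [0.0, 0.681, 0.732, -0.0]
wrist_force: [-0.3, 0.2, -0.4]
finger_gap: 0.5
grip_force: 0.1
```

{"method": "play_rows", "body": {"increments": [[-1,0,0,0,0.5],[0,0,0,0,0.5]]}}

```text
t: 11.22
position: [0.5522, -0.0753, 0.0143]
orientation: [0.0, 0.681, 0.732, -0.0]
wrist_force: [0.3, 0.8, -0.1]
finger_gap: 0.498
grip_force: 0.0
```

{"method": "play_rows", "body": {"increments": [[-1,0,0,0,0.5],[0,0,0,0,0.5]]}}

```text
t: 11.48
position: [0.5522, -0.076, 0.0143]
orientation: [-0.0, 0.681, 0.732, 0.0]
wrist_force: [0.2, 2.4, 0.4]
finger_gap: 0.501
grip_force: 1.0
```

{"method": "play_rows", "body": {"increments": [[-1,0,0,0,0.5],[0,0,0,0,0.5]]}}

```text
t: 11.72
position: [0.5521, -0.0761, 0.0143]
orientation: [-0.001, 0.681, 0.732, 0.0]
wrist_force: [-0.6, 6.2, 3.5]
finger_gap: 0.498
grip_force: 3.1
```

{"method": "play_rows", "body": {"increments": [[-1,0,0,0,0.5],[0,0,0,0,0.5]]}}

```text
t: 11.98
position: [0.5521, -0.0763, 0.0143]
orientation: [-0.002, 0.681, 0.732, 0.001]
wrist_force: [-0.1, 9.8, 3.3]
finger_gap: 0.498
grip_force: 5.1
```

{"method": "play_rows", "body": {"increments": [[3,0,0,0,0.5],[12,0,0,0,0.5],[20,0,0,0,0.5],[0,0,-30,0,0.5],[0,0,-50,0,0.8],[0,0,-50,0,1],[0,0,-20,0,1],[0,0,0,0,1]]}}

```text
t: 12.98
position: [0.551, -0.0427, 0.1662]
orientation: [0.002, 0.681, 0.733, 0.001]
wrist_force: [-0.7, 0.1, -1.1]
finger_gap: -0.004
grip_force: 0.0
```

```bash
python3 - <<'E'
from workcell import r
from h import *
b=inframe(rd,[.087,-.0175]); print(b,rd); need(r,[*b,.125],rd[2])
s=snap(r,'wrist','w5');snap(r,'scene','s5');snap(r,'top','t5')
print('btn px wrist',proj(s,[[*b,.085]]), s['eye'])
i=cv2.imread('pics/t5.png')[130:290,200:360]
a=cv2.imread('pics/s5.png')[140:300,190:350]
cv2.imwrite('pics/c5.png',cv2.resize(np.hstack([i,a]),None,fx=2.5,fy=2.5,interpolation=cv2.INTER_CUBIC))
E
```

```text
[ 0.64755172 -0.16094644] [ 0.55951002 -0.14981507  0.07273493  0.08442642]
t 12.97 pos [ 0.551  -0.0427  0.1662] yaw 0.0732 F [-0.7  0.1 -1.1] gap -0.0
shift now [-124.9   87.5   41.7] roll 0.03
shift after roll [np.float64(-125.0), np.float64(87.7), np.float64(41.2)] (tool x = yaw+90)
btn px wrist [[381.99774957 365.1097442 ]] [0.54406398 0.03958295 0.29713184]
```

View pics/c5.png

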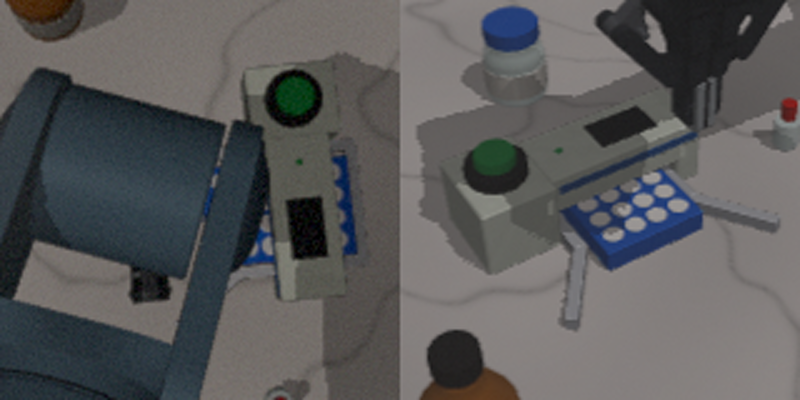

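The plate lies under the bridge, its far end at the stop, and the fingers are clear and shut. Moving over the button.

{"method": "play_rows", "body": {"increments": [[-25,17.5,0,0,1],[-25,17.5,0,0,1],[-25,17.5,0,0,1],[-25,17.5,0,0,1],[-25,17.5,0,0,1],[0,0,20,0,1],[0,0,20,0,1],[0,0,0,0,1]]}}

```text
t: 14.12
position: [0.6435, -0.1598, 0.12]
orientation: [-0.004, 0.681, 0.732, -0.001]
wrist_force: [0.0, -0.3, -0.3]
finger_gap: 0.002
grip_force: 0.0
```

```bash
python3 - <<'E'
from workcell import r
from h import *
b=inframe(rd,[.087,-.0175]); need(r,[*b,.1],rd[2])
f=lambda p:(np.array(p,float)-[400,0]+.5)/2.5-.5+[190,140]
S=load('s5')
for p in onz(S,f([[568,205],[610,250],[700,207]]),.02): print(toread([*p[:2],0])[:2])
E
```

```text
t 14.12 pos [ 0.6435 -0.1598  0.12  ] yaw 0.0731 F [ 0.  -0.3 -0.3] gap 0.0
shift now [-1.5  4.1 19.9] roll 0.02
shift after roll [np.float64(-1.4), np.float64(3.9), np.float64(20.0)] (tool x = yaw+90)
[ 0.03992194 -0.00053844]
[0.03727169 0.05879824]
[-0.04450422  0.05647488]
```

{"method": "play_rows", "body": {"increments": [[-1,3,10,0,1],[0,0,8,0,1],[0,0,3,0,1],[0,0,0,0,1]]}}

```text
t: 14.62
position: [0.6492, -0.1624, 0.1032]
orientation: [-0.0, 0.681, 0.732, -0.0]
wrist_force: [0.2, 0.3, -0.5]
finger_gap: -0.002
grip_force: 0.0
```

{"method": "play_rows", "body": {"increments": [[0,0,2,0,1],[0,0,2,0,1],[0,0,0,0,1]]}}

```text
t: 15.0
position: [0.6492, -0.1624, 0.0991]
orientation: [-0.0, 0.681, 0.732, -0.0]
wrist_force: [-0.9, -0.0, -0.6]
finger_gap: 0.0
grip_force: 0.0
```

{"method": "play_rows", "body": {"increments": [[0,0,2,0,1],[0,0,2,0,1],[0,0,0,0,1]]}}

```text
t: 15.38
position: [0.6491, -0.1624, 0.0949]
orientation: [-0.0, 0.681, 0.732, -0.0]
wrist_force: [-1.1, -1.1, 0.5]
finger_gap: -0.0
grip_force: 0.0
```

{"method": "play_rows", "body": {"increments": [[0,0,2,0,1],[0,0,1,0,1],[0,0,0,0,1]]}}

```text
t: 15.75
position: [0.6494, -0.1625, 0.0925]
orientation: [0.0, 0.681, 0.732, 0.0]
wrist_force: [-0.9, -0.0, 1.7]
finger_gap: -0.002
grip_force: 0.8
```

Contact around z ≈ 0.094; continuing until the force rises beyond the spring.

{"method": "play_rows", "body": {"increments": [[0,0,2,0,1],[0,0,2,0,1],[0,0,0,0,1]]}}

```text
t: 16.12
position: [0.6495, -0.1625, 0.0885]
orientation: [0.0, 0.681, 0.732, 0.0]
wrist_force: [-1.2, -0.8, 4.6]
finger_gap: 0.004
grip_force: 2.0
```

{"method": "play_rows", "body": {"increments": [[0,0,1,0,1],[0,0,1,0,1],[0,0,0,0,1]]}}

```text
t: 16.5
position: [0.6495, -0.1625, 0.087]
orientation: [0.0, 0.681, 0.732, 0.0]
wrist_force: [-3.1, 0.2, 5.9]
finger_gap: -0.002
grip_force: 3.6
```

{"method": "play_rows", "body": {"increments": [[0,0,1,0,1],[0,0,1,0,1],[0,0,0,0,1]]}}

```text
t: 16.88
position: [0.6497, -0.1625, 0.0869]
orientation: [0.0, 0.681, 0.732, -0.0]
wrist_force: [-7.4, 2.9, 16.8]
finger_gap: -0.003
grip_force: 8.0
```

Bottomed out (17 N with no further travel). Releasing.

{"method": "play_rows", "body": {"increments": [[0,0,-5,0,1],[0,0,-10,0,1],[0,0,-30,0,1],[0,0,-40,0,1],[30,-20,0,0,1],[30,-20,0,0,1],[0,0,0,0,1],[0,0,0,0,1]]}}

```text
t: 17.88
position: [0.6053, -0.1057, 0.1692]
orientation: [0.0, 0.681, 0.732, -0.0]
wrist_force: [0.7, -0.6, 0.3]
finger_gap: 0.002
grip_force: 0.0
```

```bash
python3 - <<'E'
from workcell import r
from h import *
snap(r,'scene','s6')
a=cv2.imread('pics/s6.png')[110:310,180:400]
cv2.imwrite('pics/c6.png',cv2.resize(a,None,fx=3,fy=3,interpolation=cv2.INTER_CUBIC))
E
```

```text
(no output)
```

View pics/c6.png

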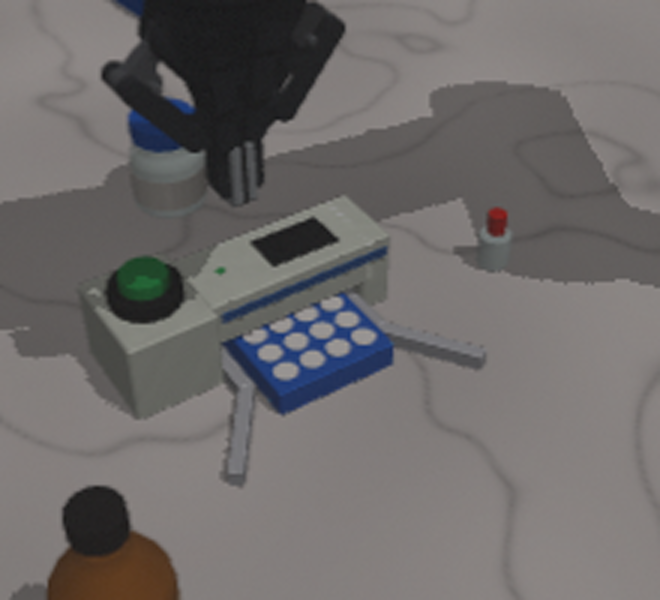

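The button is up again, the plate is home, the bystanders stand, and the gripper is clear.

```bash
python3 -c "
from workcell import r
print(r.hand_in())"
```

```text
the job is handed in; nothing more can be done
None
```

I pushed the plate home against the stop, then pressed the start button to the bottom and released it. The bottle, jar and vial still stand where they were, and the job is handed in; no verdict came back.

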